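# Change the dust extraction over from the red to the blue blast gate

### The job

The extraction fan is running and must change from the red branch to the blue one: pull the blue gate's slide fully out until it clicks open, and only then push the red gate's slide fully home. After that hang the yellow out-of-service saddle over the red gate's handle bar, sitting level astride the bar, and let go of it. Leave the green gate, the sanding block, the glue bottle and the wood offcut alone.

Things in the scene. Friction and masses are not known exactly. Their poses are not given: they have to be found in the camera images.
- header: flat galvanised sheet-metal extraction header screwed to the bench, 180 x 460 x 50 mm (x, y, z), origin at the centre of its underside; it carries three blast gates side by side on its top, 140 mm apart along its y. Its place, its yaw and the order of the colours vary.
- gate_blue: cast aluminium blast gate frame of the blue branch, fixed on the header: 120 x 110 x 41 mm (x, y, z) with a round open steel port collar (74 mm across) rising to 66 mm above its underside, and a brass detent plunger, up to 60 mm above the underside, near a front corner; origin at the centre of its underside (50 mm above the bench). Its slide comes out along its own -x, towards the robot.
- slide_blue (a joint): travel of the blue gate's slide plate in m: 0 = fully home (gate closed), 0.070 = fully out (gate open), along -x of gate_blue. About 2 N of friction, and a spring detent at both ends: about 10 N is needed to leave an end, and within about 4 mm of an end it clicks in; in the middle it stays where it is left. It starts closed.
- bar_blue (a point): centre of the top face of the blue handle bar (150 mm above the bench; moves with the slide; axes of gate_blue). Level bar 16 x 118 x 14 mm (x, y, z) on two 10 mm uprights at its ends: 92 mm clear between them, 57 mm clear below the bar. Slide home: this point is 115 mm in front (-x) of the gate's origin, the frame's front face 47 mm behind the bar's rear face
- gate_red: cast aluminium blast gate frame of the red branch, fixed on the header: 120 x 110 x 41 mm (x, y, z) with a round open steel port collar (74 mm across) rising to 66 mm above its underside, and a brass detent plunger, up to 60 mm above the underside, near a front corner; origin at the centre of its underside (50 mm above the bench). Its slide comes out along its own -x, towards the robot.
- slide_red (a joint): travel of the red gate's slide plate in m: 0 = fully home (gate closed), 0.070 = fully out (gate open), along -x of gate_red. About 2 N of friction, and a spring detent at both ends: about 10 N is needed to leave an end, and within about 4 mm of an end it clicks in; in the middle it stays where it is left. It starts part open, between 0.030 and 0.058.
- bar_red (a point): centre of the top face of the red handle bar (150 mm above the bench; moves with the slide; axes of gate_red). Level bar 16 x 118 x 14 mm (x, y, z) on two 10 mm uprights at its ends: 92 mm clear between them, 57 mm clear below the bar. Slide home: this point is 115 mm in front (-x) of the gate's origin, the frame's front face 47 mm behind the bar's rear face
- gate_green: cast aluminium blast gate frame of the green branch, fixed on the header: 120 x 110 x 41 mm (x, y, z) with a round open steel port collar (74 mm across) rising to 66 mm above its underside, and a brass detent plunger, up to 60 mm above the underside, near a front corner; origin at the centre of its underside (50 mm above the bench). Its slide comes out along its own -x, towards the robot.
- slide_green (a joint): travel of the green gate's slide plate in m: 0 = fully home (gate closed), 0.070 = fully out (gate open), along -x of gate_green. About 2 N of friction, and a spring detent at both ends: about 10 N is needed to leave an end, and within about 4 mm of an end it clicks in; in the middle it stays where it is left. It starts closed and stays closed.
- bar_green (a point): centre of the top face of the green handle bar (150 mm above the bench; moves with the slide; axes of gate_green). Level bar 16 x 118 x 14 mm (x, y, z) on two 10 mm uprights at its ends: 92 mm clear between them, 57 mm clear below the bar. Slide home: this point is 115 mm in front (-x) of the gate's origin, the frame's front face 47 mm behind the bar's rear face
- saddle: yellow out-of-service saddle, a stiff inverted channel standing on its leg edges on the bench, left or right: 42 mm wide (its x), 64 mm long (its y), 56 mm high plus a solid 26 x 26 x 40 mm grip block on top (top at 96 mm); legs 4 mm thick with a 34 mm gap between them, open at both ends along y, roof underside 50 mm above the leg edges. Origin at the centre of its underside; about 140 g.
- saddle_roof (a point): centre of the underside of the saddle's roof, 50 mm above its origin; it lies on the bar's top face when the saddle hangs
- sanding_block: bystander: wooden sanding block with a cork sole, 112 x 67 x 38 mm, origin at the centre of its underside
- glue: bystander: white glue bottle with an orange cap, 60 mm across, 150 mm tall, origin at the centre of its underside
- offcut: bystander: pale wood offcut, 140 x 55 x 45 mm, origin at the centre of its underside

How it is judged (in metres and radians):
On the way, in this order (a step that is already met when the one before it is completed fails the run):
1. the blue slide is fully out in its open detent while the red gate is still open (value of joint slide_blue above 0.064 m and value of joint slide_red above 0.02 m), for 0.2 s.
2. the red slide is fully home (value of joint slide_red below 0.005 m), for 0.2 s.
3. the saddle sits astride the red handle bar (z of saddle_roof in the frame of bar_red between -0.004 and 0.006 m and x of saddle_roof in the frame of bar_red between -0.014 and 0.014 m and y of saddle_roof in the frame of bar_red between -0.045 and 0.045 m and angle between saddle's own z axis and vertical below 0.2 rad), for 0.2 s.
At the end, for the whole second after the job is handed in: blue slide out past 64 of 70 mm; red, green within 5 mm of home; saddle released, still, astride the red bar: roof -4 to 6 mm off its top, within 14 mm across and 45 mm along it, upright within 0.2 rad; sanding block, glue, offcut within 30 mm of their starts (all of step 3 and value of joint slide_blue above 0.064 m and value of joint each of slide_red, slide_green below 0.005 m and contact force between saddle and the fingers below 0.1 N and linear speed of saddle below 0.02 m/s and distance of each of sanding_block, glue, offcut from where it was at the start of the episode below 0.03 m); the robot touches nothing.
It fails at once if blue and red gates both closed while the fan runs (value of joint slide_blue below 0.02 m and value of joint slide_red below 0.015 m).
It fails at once if the green gate is operated (value of joint slide_green above 0.012 m).
It fails at once if the sanding block is knocked over or pushed away (distance of sanding_block from where it was at the start of the episode above 0.03 m or angle between sanding_block's own z axis and vertical above 0.5 rad).
It fails at once if the glue is knocked over or pushed away (distance of glue from where it was at the start of the episode above 0.03 m or angle between glue's own z axis and vertical above 0.5 rad).
It fails at once if the offcut is knocked over or pushed away (distance of offcut from where it was at the start of the episode above 0.03 m or angle between offcut's own z axis and vertical above 0.5 rad).
It also fails if it takes over 72 s, if anything falls off the work surface, if the arm or the gripper's body presses on something with over 40 N, if the wrist force passes 120 N, or if a joint passes its speed limit or range.

### The arm

A 6-joint arm with a two-finger parallel gripper is mounted at the origin on the work surface. World frame = base frame: x ahead of the robot, y to its left, z up, the work surface at z = 0. Lengths are in mm, angles in degrees, forces in N, time in s.
With the tool pointing down it reaches from about 350 to 1000 mm from the base axis. Payload 7.1 kg.
Tool frame: the origin (TCP) lies at the very end of the fingers, on their centre line; the grasp point (between the pads) lies 19 mm behind it (r.grasp_offset is the distance from the TCP to the grasp point, in mm); z points along the fingers, y is the line along which they close (so a half turn about z gives the same grasp; the last joint's range is limited). The gripper opens to 85 mm and grips with 20 to 120 N. Pads are 22 mm wide; open, the fingers measure 114 mm over their backs; the gripper's body (76 mm by 85 mm) begins 54 mm behind the grasp point. The pads swing forward as they close: fully open they stand 13 mm farther back than shut.
Start: joints at [-73.052, 24.242, 93.386, -0, 62.372, -1.089], TCP at [193.534, -594.264, 231.319] pointing down, gripper open.
Joint ranges: [-172.04, 172.04], [-51.8, 120.97], [4.93, 147.93], [-75.15, 255.16], [6.16, 154.13], [-145.62, 145.62]. Speed limits (degrees/s): [136.94, 136.94, 172.46, 180, 180, 180].

### API

Orientations are given as a 3x3 rotation matrix whose columns are the frame's x, y, z axes.
In Python, from workcell import r gives the robot as it stands. The module is installed in compiled form; this text tells all that it offers.
- The arm moves only by the shell command python3 -m inch 'ROWS' [FORCE]. ROWS is JSON, a list of rows, each a list of 5 numbers: the shift along the tool's x, y, z in cm, then the turn about the tool's z in degrees, then the finger opening in cm, from 0 to 8.54. In form: [[dx, dy, dz, yaw, jaw], ...]. A call has 1 to 20 rows; each row is the pose to reach, as a shift and turn from the pose commanded when the call began, along the tool's axes at that moment; what a row does not reach only later rows make up. A row lasts 1/12 s, in which the tool goes at most 41.7 mm and 7.16 degrees, less where a joint would pass 70% of its speed; a pose out of reach is approached as far as the arm can. A call with a gripper value outside its range is refused whole. The fingers move at their own pace and stop on an object; FORCE is the grip in N (left out, the last holds). Time passes only in rows, so rows that repeat a pose let the fingers close. It gives the time, the measured TCP pose, the force, the opening and the grip force at its end, in the units of the state.
- r.state(): the state, without advancing time (a new reading comes with each control period).
- r.capture(name): name is "scene" or "side" or "wrist"; returns the picture (420x560x3 uint8, red, green, blue); there is no depth.
- r.camera_info(name): a dict with "mtx" (3x3 intrinsics, pixels), "T" (4x4, takes a point from camera to world coordinates); the wrist camera has in their place "hand_eye" (4x4, takes a point from camera to tool coordinates, whose origin is the TCP and whose axes are the flange's). Camera axes: x right, y down, z forward; pixel columns grow to the right and rows downward; lengths in mm; the calibration is good to about 2 mm. A picture is of the moment at which its call begins: read the wrist's pose just before it. camera_info takes no time and is no camera call.
- r.finish_job(): hands the job in; it is judged then, once.
The state is a dict: "time": time; "qpos": joint angles; "qvel": joint speeds; "tau": joint torques, N m; "tcp_pos": TCP position; "tcp_rot": TCP orientation; "contact_force": force on the tool from outside, world axes, zero at the start; "ft_torque": the same for the moment, N m; "width": opening from 0.0 (shut) to 1.0 (fully open); "finger_force": force on a finger pad.
Only numpy, scipy, OpenCV 4.12 (cv2) and the standard library are available. Lean on these libraries where they do the work, as an engineer would, in place of code of your own. Each camera call takes 0.05 s, during which the arm holds its last target. There are 200 camera calls.

## Working session

There is one attempt and no reset: what is moved stays moved. The work goes in short steps, Python scripts to look and compute and a shell command to move; the robot and the scene stay as the last step left them, time stands still between calls to the robot, and variables do not carry over. Pictures are saved under pics/ and viewed, at most 10 in all, crops included, and the job is handed in when it is done.

```bash
mkdir -p pics
python3 - <<'E'
from workcell import r
import cv2,json,numpy as np
s=r.state();print({k:np.round(v,3).tolist() for k,v in s.items()})
for n in ("scene","side","wrist"):
    im=r.capture(n);cv2.imwrite(f"pics/{n}0.png",im[...,::-1])
    c=r.camera_info(n);print(n,{k:np.round(v,4).tolist() if not isinstance(v,str) else v for k,v in c.items()})
a=[cv2.imread(f"pics/{n}0.png") for n in("scene","side")]
cv2.imwrite("pics/a.png",cv2.resize(a[0],(800,600),interpolation=cv2.INTER_CUBIC))
cv2.imwrite("pics/b.png",cv2.resize(a[1],(800,600),interpolation=cv2.INTER_CUBIC))
E
```

```text
{'time': 0.0, 'qpos': [-73.052, 24.288, 93.434, -0.001, 62.373, -1.09], 'qvel': [-0.087, -0.032, 0.045, 0.034, -0.029, -0.046], 'tau': [0.001, -55.738, -28.174, 0.0, 0.007, 0.0], 'tcp_pos': [193.368, -593.728, 230.495], 'tcp_rot': [[0.951, 0.31, -0.0], [0.31, -0.951, 0.002], [0.0, -0.002, -1.0]], 'contact_force': [-0.44, 0.63, -0.321], 'ft_torque': [-0.05, 0.023, 0.015], 'finger_force': 0.0, 'width': 1.001}
scene {'mtx': [[463.0755, 0.0, 275.1141], [0.0, 463.0755, 208.8314], [0.0, 0.0, 1.0]], 'T': [[0.3666, 0.6877, -0.6267, 1374.0253], [0.9303, -0.2609, 0.258, -347.8904], [0.014, -0.6775, -0.7353, 1055.2295], [0.0, 0.0, 0.0, 1.0]]}
side {'mtx': [[475.3039, 0.0, 275.6505], [0.0, 475.3039, 217.9741], [0.0, 0.0, 1.0]], 'T': [[-0.8218, -0.3452, 0.4534, 86.5168], [-0.5698, 0.4925, -0.6578, 683.2055], [0.0037, -0.7989, -0.6014, 750.7359], [0.0, 0.0, 0.0, 1.0]]}
wrist {'mtx': [[326.7354, 0.0, 283.2213], [0.0, 326.7354, 207.4901], [0.0, 0.0, 1.0]], 'hand_eye': [[0.0, -0.948, -0.3184, 82.2014], [1.0, 0.0003, -0.001, 0.6665], [0.001, -0.3184, 0.948, -141.9039], [0.0, 0.0, 0.0, 1.0]]}
```

View pics/a.png

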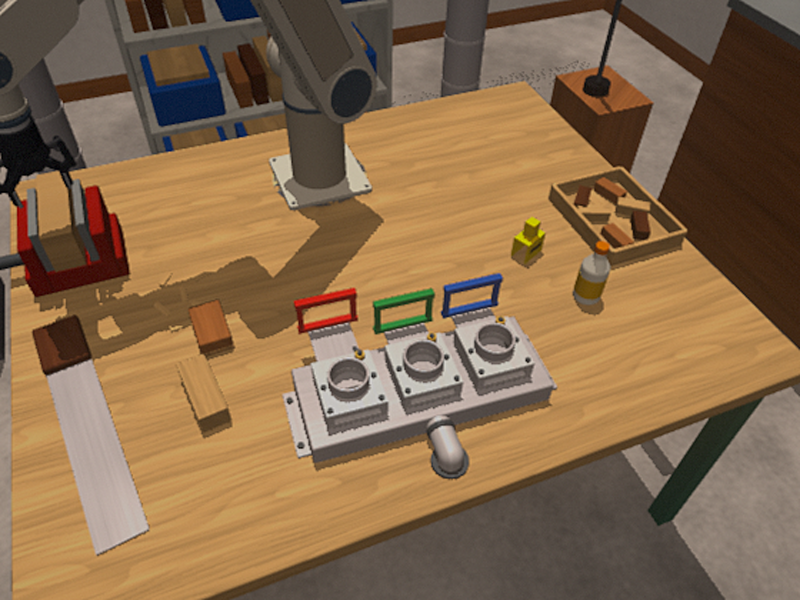

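View pics/b.png

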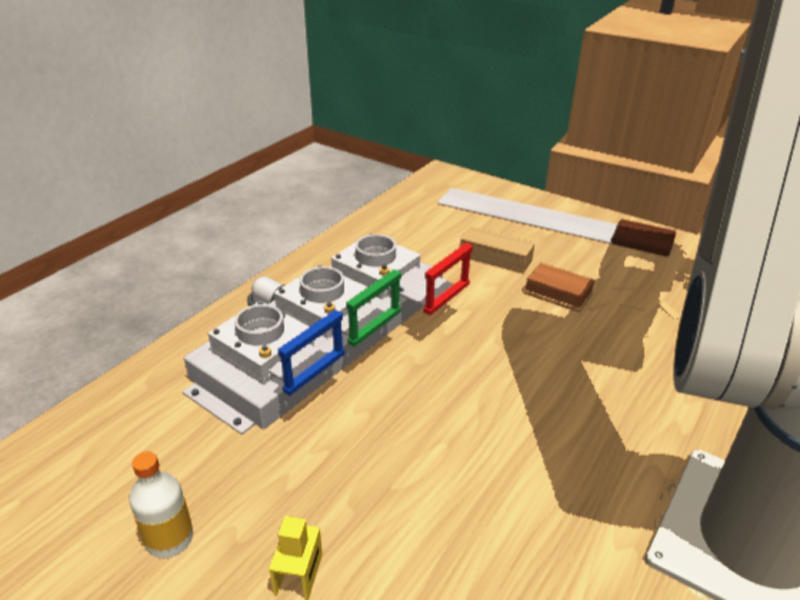

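The scene view shows red (326,310), green (404,310) and blue (472,296) handles, and the saddle at (528,240). The side view shows them at (447,278), (375,306), (312,350) and (295,555), all in 800x600 px. I'll enlarge to read corners.

Run:
```python
import cv2,numpy as np
S=cv2.imread("pics/scene0.png");D=cv2.imread("pics/side0.png")
z=lambda im,x,y,w,h,k:cv2.resize(im[y:y+h,x:x+w],None,fx=k,fy=k,interpolation=cv2.INTER_CUBIC)
o=np.zeros((600,800,3),np.uint8)
def put(p,x,y):
    o[y:y+p.shape[0],x:x+p.shape[1]]=p
put(z(S,200,190,50,45,5),0,0)       # red scene
put(z(S,305,185,50,45,5),260,0)     # blue scene
put(z(S,350,145,40,45,5),520,0)     # saddle scene
put(z(D,290,165,50,60,5),0,250)     # red side
put(z(D,190,215,55,65,5),260,250)   # blue side
put(z(D,180,355,50,65,5),540,250)   # saddle side
cv2.imwrite("pics/c.png",o)
```

```text
(no output)
```

View pics/c.png

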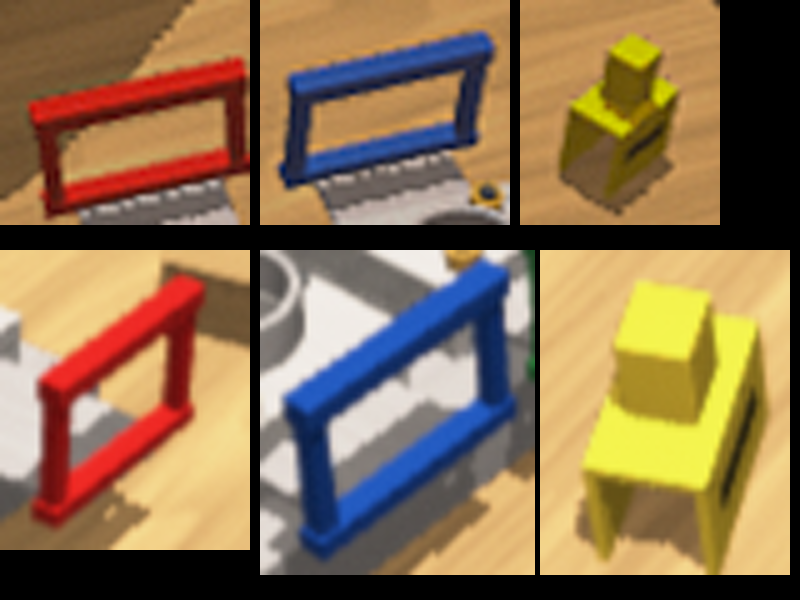

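Crop picture: the red and blue bar tops run (33,101)-(243,62) and (290,75)-(492,38) in the scene crops, and the saddle shows its grip block with legs in both views. I'll fit box models to the colour masks in both views, with z left free.

```bash
cat > fit.py <<'E'
import cv2,numpy as np
from scipy.optimize import minimize
from workcell import r
def boxes_handle():
    return [(-8,8,-59,59,-14,0),(-5,5,-56,-46,-71,-14),(-5,5,46,56,-71,-14),(-8,8,-59,59,-83,-71)]
def boxes_saddle():
    return [(-21,21,-32,32,50,56),(-21,-17,-32,32,0,50),(17,21,-32,32,0,50),(-13,13,-13,13,56,96)]
K=4
def project(P,c):
    T=np.linalg.inv(c["T"]);q=P@T[:3,:3].T+T[:3,3];q=q@np.array(c["mtx"]).T;return q[:,:2]/q[:,2:]
def render(boxes,p,c,win):
    x,y,z,a=p;R=np.array([[np.cos(a),-np.sin(a),0],[np.sin(a),np.cos(a),0],[0,0,1]])
    m=np.zeros((win[3]*K,win[2]*K),np.uint8)
    for b in boxes:
        P=np.array([[i,j,k] for i in b[:2] for j in b[2:4] for k in b[4:]],float)@R.T+[x,y,z]
        u=(project(P,c)-[win[0]-.5,win[1]-.5])*K-.5
        cv2.fillConvexPoly(m,cv2.convexHull(np.round(u*16).astype(np.int32)),255,shift=4)
    return cv2.resize(m,(win[2],win[3]),interpolation=cv2.INTER_AREA)/255.
def mask(im,col,win):
    x,y,w,h=win;H=cv2.cvtColor(im,cv2.COLOR_BGR2HSV)[y:y+h,x:x+w].astype(int);h_,s,v=H[...,0],H[...,1],H[...,2]
    return {"red":((h_<6)|(h_>172))&(s>190),"green":(h_>45)&(h_<80)&(s>120),"blue":(h_>100)&(h_<130)&(s>120),"yellow":(h_>25)&(h_<36)&(s>150)}[col].astype(float)
def fit(boxes,col,p0,views):
    cs=[(mask(im,col,w),c,w) for im,c,w in views]
    def f(q):
        p=[q[0],q[1],q[2],q[3]/100]
        return sum(np.abs(render(boxes,p,c,w)-m).sum()/m.sum() for m,c,w in cs)
    q=np.array([*p0[:3],p0[3]*100])
    for d in (25,8,3):
        q=minimize(f,q,method="Nelder-Mead",options=dict(initial_simplex=np.vstack([q]+[q+d*e for e in np.eye(4)]),maxiter=300,xatol=.05,fatol=1e-4)).x
    return q,f(q)
E
python3 - <<'E'
from fit import *
S=cv2.imread("pics/scene0.png");D=cv2.imread("pics/side0.png");cs,cd=r.camera_info("scene"),r.camera_info("side")
def tri(a,b):
    P=[np.array(c["mtx"])@np.linalg.inv(c["T"])[:3] for c in(cs,cd)]
    X=cv2.triangulatePoints(P[0],P[1],np.array(a,float).reshape(2,1),np.array(b,float).reshape(2,1));return (X[:3]/X[3]).ravel()
k=.7
for col,a,b,ws,wd,bx in [("red",(327,303),(447,262),(200,190,55,45),(290,160,50,65),boxes_handle()),("green",(403,298),(374,290),(255,195,55,45),(235,180,50,65),boxes_handle()),("blue",(472,286),(311,335),(302,185,55,45),(190,215,55,65),boxes_handle()),("yellow",(528,252),(292,580),(350,145,40,45),(180,355,50,65),boxes_saddle())]:
    x=tri(np.array(a)*k,np.array(b)*k)
    best=min((fit(bx,col,[*x,y0],[(S,cs,ws),(D,cd,wd)]) for y0 in (-.6,-.25,0,.25,.6)),key=lambda t:t[1])
    q=best[0];print(col,x.round(1),"fit xyz",q[:3].round(1),"yaw deg",np.degrees(q[3]/100).round(1),round(best[1],3))
E
```

```text
red [ 555.5 -147.5  137. ] fit xyz [ 549.  -147.2  149.2] yaw deg -2.6 0.819
green [601.9  -9.8 142.4] fit xyz [603.6 -11.4 148.8] yaw deg -2.9 0.853
blue [614.8 127.5 137.2] fit xyz [612.8 128.3 149.1] yaw deg -2.9 1.189
yellow [447.5 372.7  -3.2] fit xyz [447.1 364.5  -0.5] yaw deg 51.3 2.693
```

Run:
```python
from fit import *
import fit as F
S=cv2.imread("pics/scene0.png");D=cv2.imread("pics/side0.png");cs,cd=r.camera_info("scene"),r.camera_info("side")
def bp(u,c,z):
    T=np.array(c["T"]);d=T[:3,:3]@np.linalg.inv(c["mtx"])@[*u,1];return T[:3,3]+d*(z-T[2,3])/d[2]
for P in [(585,468),(703,488),(758,318)]: print("side roof",bp((180+(P[0]-540)/5-.4,355+(P[1]-250)/5-.4),cd,56).round(1))
for P in [(570,103),(628,137),(678,90)]: print("scene roof",bp((350+(P[0]-520)/5-.4,145+P[1]/5-.4),cs,56).round(1))
for P in [(614,350),(693,360),(712,292),(640,283)]: print("side block",bp((180+(P[0]-540)/5-.4,355+(P[1]-250)/5-.4),cd,96).round(1))
ws,wd=(350,145,40,45),(180,355,50,65)
def mk(im,col,w):
    x,y,W,h=w;H=cv2.cvtColor(im,cv2.COLOR_BGR2HSV)[y:y+h,x:x+W].astype(int)
    return ((H[...,0]>=23)&(H[...,0]<38)&(H[...,1]>165)).astype(float)
F.mask=mk
print([mk(i,0,w).sum() for i,w in((S,ws),(D,wd))])
for y0 in(-.9,-.4,0,.4,.9,1.4):
    q,f=F.fit(boxes_saddle(),"y",[447,365,0,y0],[(S,cs,ws),(D,cd,wd)]);print(q.round(1),round(np.degrees(q[3]/100),1),round(f,3))
```

```text
side roof [449.6 401.7  56. ]
side roof [413.7 385.4  56. ]
side roof [440.2 326.   56. ]
scene roof [441.1 327.7  56. ]
scene roof [482.7 346.8  56. ]
scene roof [454.8 399.7  56. ]
side block [449.8 382.   96. ]
side block [426.8 370.4  96. ]
side block [438.5 347.5  96. ]
side block [460.1 358.3  96. ]
[np.float64(290.0), np.float64(1271.0)]
[446.4 364.4   1.  -67.1] -38.4 1.309
[446.3 364.5   0.9 -67. ] -38.4 1.31
[445.9 364.6  -1.3  49.8] 28.5 0.611
[446.  365.   -1.4  50. ] 28.6 0.613
[446.1 364.3  -1.2  50.1] 28.7 0.611
[443.1 364.2  -1.  165.7] 94.9 1.476
```

Saddle: centre ≈ (446, 364.5), yaw ≈ 26-28°. Gates: yaw ≈ -3.3°. Writing a helper that converts goals to tool shifts, starting with the blue bar.

```bash
cat > go.py <<'E'
import sys,numpy as np
from workcell import r
# usage: go.py x y z angle_of_tool_y(deg, world)
s=r.state();R=np.array(s["tcp_rot"]);p=np.array(s["tcp_pos"])
x,y,z,a=map(float,sys.argv[1:5])
d=R.T@(np.array([x,y,z])-p)/10
c=np.degrees(np.arctan2(R[1,1],R[0,1]));w=(c-a+180)%360-180
print("t",round(s["time"],2),"pos",p.round(1),"ytool",c.round(1),"tilt z",R[:,2].round(3),"q",np.round(s["qpos"],0),"F",np.round(s["contact_force"],1),"w",round(s["width"],3),"ff",round(s["finger_force"],1))
print("shift cm",d.round(2),"yaw",round(w,1))
E
python3 go.py 613 128 200 -3.3
```

```text
t 0.15 pos [ 193.4 -593.9  230.7] ytool -72.0 tilt z [-0.     0.001 -1.   ] q [-73.  24.  93.  -0.  62.  -1.] F [0.3 0.1 0. ] w 1.0 ff 0.0
shift cm [ 62.25 -55.65   3.14] yaw -68.7
```

```bash
python3 -m inch '[[62.2,-55.6,0,-68.7,8.5],[62.2,-55.6,0,-68.7,8.5],[62.2,-55.6,0,-68.7,8.5],[62.2,-55.6,0,-68.7,8.5],[62.2,-55.6,0,-68.7,8.5],[62.2,-55.6,0,-68.7,8.5],[62.2,-55.6,0,-68.7,8.5],[62.2,-55.6,0,-68.7,8.5],[62.2,-55.6,0,-68.7,8.5],[62.2,-55.6,0,-68.7,8.5],[62.2,-55.6,0,-68.7,8.5],[62.2,-55.6,0,-68.7,8.5],[62.2,-55.6,0,-68.7,8.5],[62.2,-55.6,0,-68.7,8.5],[62.2,-55.6,0,-68.7,8.5],[62.2,-55.6,0,-68.7,8.5],[62.2,-55.6,0,-68.7,8.5],[62.2,-55.6,0,-68.7,8.5],[62.2,-55.6,0,-68.7,8.5],[62.2,-55.6,0,-68.7,8.5]]' 30; python3 -m inch '[[0,0,0,0,6],[0,0,0,0,6],[0,0,0,0,6],[0,0,0,0,6]]'; python3 go.py 613 128 124 -3.3
python3 - <<'E'
from workcell import r
import cv2
cv2.imwrite("pics/d.png",r.capture("wrist")[...,::-1])
E
```

```text
time: 1.82
tcp_pos: [612.8, 128.3, 231.1]
tcp_rot: [[0.057, 0.998, -0.0], [0.998, -0.057, -0.0], [-0.0, -0.0, -1.0]]
contact_force: [0.7, -0.8, 0.1]
width: 0.992
finger_force: 0.0
time: 2.15
tcp_pos: [611.6, 125.2, 231.0]
tcp_rot: [[0.058, 0.998, -0.001], [0.998, -0.058, -0.0], [-0.0, -0.001, -1.0]]
contact_force: [-0.7, 0.0, -0.7]
width: 0.704
finger_force: 0.0
t 2.15 pos [611.6 125.2 231. ] ytool -3.3 tilt z [-0.001 -0.    -1.   ] q [10. 24. 93. -0. 62. 14.] F [-0.7  0.  -0.7] w 0.704 ff 0.0
shift cm [ 0.29  0.14 10.7 ] yaw -0.0
```

View pics/d.png

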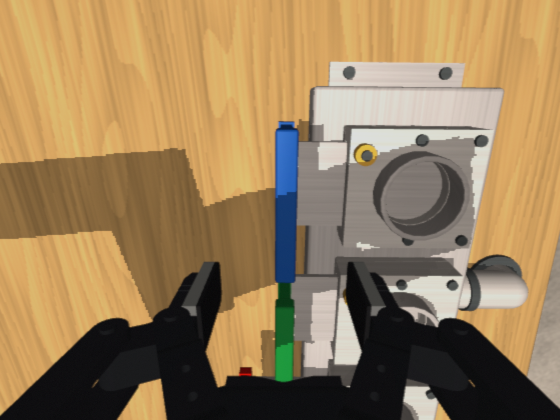

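Blue bar's top face runs from (286,128) to (285,282), centred between the fingers (gap centre column ≈283). Checking by back-projection at z=150.

```bash
cat > wr.py <<'E'
import numpy as np
from workcell import r
def bp(u,z,s=None):
    s=s or r.state();c=r.camera_info("wrist");H=np.array(c["hand_eye"]);R=np.array(s["tcp_rot"]);p=np.array(s["tcp_pos"])
    o=R@H[:3,3]+p;d=R@H[:3,:3]@np.linalg.inv(c["mtx"])@[*u,1];return o+d*(z-o[2])/d[2]
E
python3 -c "
from wr import bp
for u in [(286.5,129),(285.5,281)]: print(bp(u,150).round(1))"; python3 go.py 613 128 124 -3.3
```

```text
[617.8 186.6 150. ]
[610.7  71.3 150. ]
t 2.2 pos [611.7 125.  231.2] ytool -3.3 tilt z [-0.001 -0.    -1.   ] q [10. 24. 93. -0. 62. 14.] F [-0.4 -0.5  0.2] w 0.702 ff 0.0
shift cm [ 0.31  0.12 10.72] yaw -0.0
```

```bash
python3 -m inch '[[0.3,0.2,3,0,6],[0.3,0.2,6,0,6],[0.3,0.2,8,0,6],[0.3,0.2,9.5,0,6],[0.3,0.2,10.6,0,6],[0.3,0.2,10.6,0,6],[0.3,0.2,10.6,0,1],[0.3,0.2,10.6,0,1],[0.3,0.2,10.6,0,1],[0.3,0.2,10.6,0,1],[0.3,0.2,10.6,0,1],[0.3,0.2,10.6,0,1],[0.3,0.2,10.6,0,1],[0.3,0.2,10.6,0,1]]' 40; python3 go.py 543 132 124 -3.3
```

```text
time: 3.37
tcp_pos: [613.5, 129.1, 126.7]
tcp_rot: [[0.057, 0.998, -0.002], [0.998, -0.057, 0.0], [0.0, -0.002, -1.0]]
contact_force: [-7.2, -0.7, 7.5]
width: 0.178
finger_force: 41.4
t 3.37 pos [613.5 129.1 126.7] ytool -3.3 tilt z [-0.002  0.    -1.   ] q [11. 32. 97.  0. 51. 14.] F [-7.2 -0.7  7.5] w 0.178 ff 41.4
shift cm [-0.12 -7.05  0.28] yaw 0.0
```

```bash
python3 -m inch '[[0,-0.5,0,0,1],[0,-1,0,0,1],[0,-1.6,0,0,1],[0,-2.2,0,0,1],[0,-2.8,0,0,1],[0,-3.4,0,0,1],[0,-4,0,0,1],[0,-4.6,0,0,1],[0,-5.2,0,0,1],[0,-5.8,0,0,1],[0,-6.3,0,0,1],[0,-6.7,0,0,1],[0,-7,0,0,1],[0,-7.1,0,0,1],[0,-7.1,0,0,1],[0,-7.1,0,0,1],[0,-7.1,0,0,1]]'; python3 go.py 543.6 133 124 -3.3
```

```text
time: 4.78
tcp_pos: [544.2, 133.8, 126.6]
tcp_rot: [[0.057, 0.998, 0.002], [0.998, -0.057, 0.001], [0.001, 0.002, -1.0]]
contact_force: [-0.8, 3.1, 7.9]
width: 0.174
finger_force: 41.8
t 4.78 pos [544.2 133.8 126.6] ytool -3.3 tilt z [ 0.002  0.001 -1.   ] q [ 13.  27. 106.   0.  47.  16.] F [-0.8  3.1  7.9] w 0.174 ff 41.8
shift cm [-0.08 -0.05  0.26] yaw 0.0
```

```bash
python3 -m inch '[[0,0,0,0,6],[0,0,0,0,6],[0,0,0,0,6],[0,0,0,0,6],[0,0,0,0,6],[0,0,-3,0,6],[0,0,-6,0,6],[0,0,-9,0,6],[0,0,-10.5,0,6],[0,0,-10.5,0,6]]'
python3 - <<'E'
from workcell import r
from fit import *
import fit as F
cs=r.camera_info("side");D=cv2.cvtColor(r.capture("side"),cv2.COLOR_RGB2BGR);cv2.imwrite("pics/e.png",D)
cc=r.camera_info("scene");S=cv2.cvtColor(r.capture("scene"),cv2.COLOR_RGB2BGR);cv2.imwrite("pics/e2.png",S)
def win(im,p,c,b):
    P=np.array(p)+np.array([[i,j,k] for i in(-45,45) for j in(-75,75) for k in(-90,15)])
    u=project(P,c);a=np.floor(u.min(0)).astype(int);e=np.ceil(u.max(0)).astype(int);return (*a,*(e-a))
for col,p in(("blue",(544,133,150)),("red",(549,-147,150)),("green",(603.6,-11.4,149))):
    q,f=fit(boxes_handle(),col,[*p,-.058],[(S,cc,win(S,p,cc,0)),(D,cs,win(D,p,cs,0))]);print(col,q.round(1),round(f,2))
E
python3 go.py 549 -147 231 -3.3
```

```text
time: 5.62
tcp_pos: [545.8, 133.5, 234.2]
tcp_rot: [[0.057, 0.998, 0.007], [0.998, -0.057, 0.001], [0.002, 0.007, -1.0]]
contact_force: [0.7, 0.0, 0.5]
width: 0.703
finger_force: 0.0
blue [544.8 133.1 147.7  -4.7] 1.07
red [ 548.6 -147.2  148.5   -3.9] 0.88
green [602.9 -10.5 149.3  -5. ] 1.21
t 5.72 pos [543.7 133.  230.5] ytool -3.3 tilt z [ 0.001  0.    -1.   ] q [ 13.  19. 102.  -0.  59.  16.] F [-0.3  0.3  0.2] w 0.703 ff 0.0
shift cm [-27.93   2.13  -0.05] yaw 0.0
```

View pics/e.png

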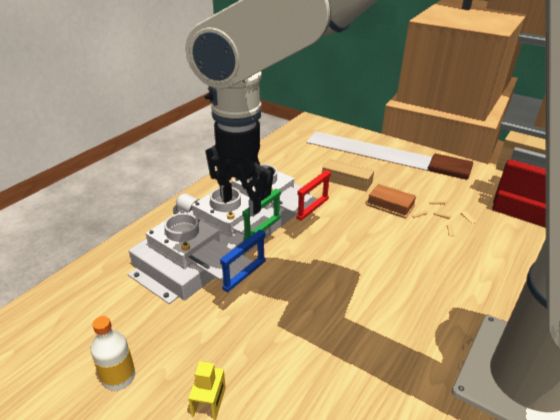

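Side view: blue handle is out at (245,262) px, red still partly open at (314,195), saddle and glue are untouched. The fit puts blue about 69 mm out. Next, grip the red bar.

```bash
python3 -m inch '[[-4,0.5,0,0,6],[-8,1,0,0,6],[-12,1.5,0,0,6],[-16,2.1,0,0,6],[-20,2.1,0,0,6],[-24,2.1,0,0,6],[-27.9,2.1,0,0,6],[-27.9,2.1,0,0,6],[-27.9,2.1,3,0,6],[-27.9,2.1,6,0,6],[-27.9,2.1,9,0,6],[-27.9,2.1,10.6,0,6],[-27.9,2.1,10.6,0,6]]'; python3 go.py 549 -147 125 -3.3;  python3 -m inch '[[0,0,0,0,1],[0,0,0,0,1],[0,0,0,0,1],[0,0,0,0,1],[0,0,0,0,1],[0,0,0,0,1],[0,0,0,0,1]]' 40;  python3 go.py 595.2 -150.7 125 -3.3
```

```text
time: 6.8
tcp_pos: [544.8, -145.4, 119.0]
tcp_rot: [[0.057, 0.998, -0.01], [0.998, -0.057, 0.003], [0.002, -0.01, -1.0]]
contact_force: [-0.5, -0.2, 0.1]
width: 0.703
finger_force: 0.0
t 6.8 pos [ 544.8 -145.4  119. ] ytool -3.3 tilt z [-0.01   0.003 -1.   ] q [-16.  28. 105.   0.  47. -13.] F [-0.5 -0.2  0.1] w 0.703 ff 0.0
shift cm [-0.14  0.43 -0.61] yaw 0.0
time: 7.38
tcp_pos: [549.9, -146.8, 125.7]
tcp_rot: [[0.057, 0.998, 0.003], [0.998, -0.057, -0.001], [-0.0, 0.003, -1.0]]
contact_force: [0.6, 1.0, 7.0]
width: 0.181
finger_force: 43.2
t 7.38 pos [ 549.9 -146.8  125.7] ytool -3.3 tilt z [ 0.003 -0.001 -1.   ] q [-16.  28. 105.   0.  47. -13.] F [0.6 1.  7. ] w 0.181 ff 43.2
shift cm [-0.13  4.55  0.08] yaw 0.0
```

```bash
python3 -m inch '[[0,0.5,0,0,1],[0,1,0,0,1],[0,1.6,0,0,1],[0,2.2,0,0,1],[0,2.8,0,0,1],[0,3.3,0,0,1],[0,3.8,0,0,1],[0,4.2,0,0,1],[0,4.4,0,0,1],[0,4.5,0,0,1],[0,4.6,0,0,1],[0,4.6,0,0,1],[0,4.6,0,0,1]]'; python3 go.py 595.2 -150.7 125 -3.3
```

```text
time: 8.47
tcp_pos: [594.7, -149.8, 125.7]
tcp_rot: [[0.057, 0.998, 0.001], [0.998, -0.057, -0.001], [-0.001, 0.001, -1.0]]
contact_force: [-3.1, -2.3, 8.9]
width: 0.177
finger_force: 43.5
t 8.47 pos [ 594.7 -149.8  125.7] ytool -3.3 tilt z [ 0.001 -0.001 -1.   ] q [-15.  31.  99.  -0.  50. -12.] F [-3.1 -2.3  8.9] w 0.177 ff 43.5
shift cm [-0.09  0.06  0.07] yaw 0.0
```

```bash
python3 -m inch '[[0,0.1,0,0,1],[0,0.1,0,0,1],[0,0.1,0,0,1]]'|grep -E "pos|contact"; python3 -m inch '[[0,0.15,0,0,1],[0,0.15,0,0,1],[0,0.15,0,0,1]]'|grep -E "pos|contact"
```

```text
tcp_pos: [594.7, -149.8, 125.7]
contact_force: [-6.3, -1.4, 12.1]
tcp_pos: [594.7, -149.8, 125.7]
contact_force: [-13.4, -0.8, 16.5]
```

Forces rise with no further motion, so red is home against its stop, with its bar at x≈594.7, y≈-150. Release, rise, and go above the saddle.

```bash
python3 -m inch '[[0,-0.1,0,0,6],[0,-0.2,0,0,6],[0,-0.2,0,0,6],[0,-0.2,0,0,6],[0,-0.2,0,0,6],[0,-0.2,-3,0,6],[0,-0.2,-6,0,6],[0,-0.2,-9,0,6],[0,-0.2,-11,0,6],[0,-0.2,-11,0,6],[0,-0.2,-11,0,6]]'; python3 go.py 446 364.5 236 26.5
```

```text
time: 9.88
tcp_pos: [595.9, -149.4, 235.5]
tcp_rot: [[0.057, 0.998, 0.003], [0.998, -0.057, -0.001], [-0.001, 0.003, -1.0]]
contact_force: [0.7, 0.6, -0.0]
width: 0.704
finger_force: 0.0
t 9.88 pos [ 595.9 -149.4  235.5] ytool -3.3 tilt z [ 0.003 -0.001 -1.   ] q [-15.  23.  95.  -0.  62. -12.] F [ 0.7  0.6 -0. ] w 0.704 ff 0.0
shift cm [ 50.46 -17.88  -0.12] yaw -29.8
```

```bash
python3 -m inch '[[50.5,-17.9,0,-29.8,6],[50.5,-17.9,0,-29.8,6],[50.5,-17.9,0,-29.8,6],[50.5,-17.9,0,-29.8,6],[50.5,-17.9,0,-29.8,6],[50.5,-17.9,0,-29.8,6],[50.5,-17.9,0,-29.8,6],[50.5,-17.9,0,-29.8,6],[50.5,-17.9,0,-29.8,6],[50.5,-17.9,0,-29.8,6],[50.5,-17.9,0,-29.8,6],[50.5,-17.9,0,-29.8,6],[50.5,-17.9,0,-29.8,6],[50.5,-17.9,0,-29.8,6],[50.5,-17.9,0,-29.8,6],[50.5,-17.9,0,-29.8,6],[50.5,-17.9,0,-29.8,6],[50.5,-17.9,0,-29.8,6]]'|grep tcp_pos
python3 - <<'E'
from workcell import r
from fit import *
import cv2
s=r.state();np.save("s.npy",np.c_[s["tcp_rot"],s["tcp_pos"]])
D=cv2.cvtColor(r.capture("wrist"),cv2.COLOR_RGB2BGR);cv2.imwrite("pics/f.png",D)
S=cv2.imread("pics/e2.png");c0=r.camera_info("scene")
D2=cv2.cvtColor(r.capture("scene"),cv2.COLOR_RGB2BGR);cv2.imwrite("pics/f2.png",D2)
for col,p in(("blue",(544,133,150)),("red",(595,-150,150))):
    P=np.array(p)+np.array([[i,j,k] for i in(-45,45) for j in(-75,75) for k in(-90,15)]);u=project(P,c0);a=np.floor(u.min(0)).astype(int);e=np.ceil(u.max(0)).astype(int)
    print(col,fit(boxes_handle(),col,[*p,-.06],[(D2,c0,(*a,*(e-a)))]))
E
```

```text
tcp_pos: [445.4, 363.8, 233.9]
blue (array([483.77057108, 169.36612947,  82.23085699, -10.72386675]), np.float64(0.6127704967997563))
red (array([ 557.30181656, -140.57053438,  105.4650045 ,   -9.81341359]), np.float64(0.4095542336784901))
```

View pics/f.png

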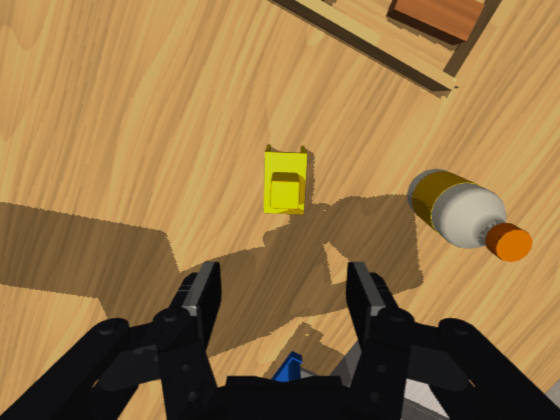

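Wrist view: the saddle roof spans about (265,152)-(306,213), the block top about (272,181)-(300,210), nearly square to the gripper, and the glue at (470,215) is well clear.

```bash
python3 - <<'E'
from wr import *
M=np.load("s.npy");s=dict(tcp_rot=M[:,:3],tcp_pos=M[:,3])
for u in [(265,152.5),(307,153),(305,213.5),(264.5,212)]: print("roof",bp(u,56,s).round(1))
for u in [(271.5,181),(299,181),(299.5,209.5),(270.5,209.5)]: print("blk",bp(u,96,s).round(1))
E
python3 go.py 446 364.5 64 26.5
```

```text
roof [415.8 383.4  56. ]
roof [452.8 401.3  56. ]
roof [480.1 344.8  56. ]
roof [441.8 327.6  56. ]
blk [430.9 370.   96. ]
blk [452.5 380.8  96. ]
blk [465.1 357.5  96. ]
blk [441.6 345.8  96. ]
t 11.48 pos [445.6 364.  234.2] ytool 26.4 tilt z [-0. -0. -1.] q [ 38.  20. 100.  -0.  60.  12.] F [-0.1  1.   0.6] w 0.703 ff 0.0
shift cm [ 0.03  0.06 17.02] yaw -0.1
```

```bash
python3 -m inch '[[0,0.15,4,0.5,6],[0,0.15,8,0.5,6],[0,0.15,11,0.5,6],[0,0.15,14,0.5,6],[0,0.15,15.5,0.5,6],[0,0.15,16.5,0.5,6],[0,0.15,17,0.5,6],[0,0.15,17,0.5,6],[0,0.15,17,0.5,6],[0,0.15,17,0.5,1],[0,0.15,17,0.5,1],[0,0.15,17,0.5,1],[0,0.15,17,0.5,1],[0,0.15,17,0.5,1],[0,0.15,17,0.5,1],[0,0.15,17,0.5,1]]' 40; python3 -m inch '[[0,0,-2,0,1],[0,0,-5,0,1],[0,0,-9,0,1],[0,0,-13,0,1],[0,0,-17,0,1],[0,0,-20,0,1],[0,0,-20,0,1],[0,0,-20,0,1]]'; python3 go.py 595.2 -150 264 -3.6
```

```text
time: 12.82
tcp_pos: [447.0, 366.2, 65.4]
tcp_rot: [[-0.439, 0.898, 0.001], [0.898, 0.439, 0.001], [0.0, 0.002, -1.0]]
contact_force: [-1.6, -0.1, 6.5]
width: 0.3
finger_force: 41.8
time: 13.48
tcp_pos: [447.2, 366.3, 266.4]
tcp_rot: [[-0.439, 0.898, 0.003], [0.898, 0.439, 0.003], [0.001, 0.004, -1.0]]
contact_force: [0.3, 0.1, -2.2]
width: 0.298
finger_force: 41.1
t 13.48 pos [447.2 366.3 266.4] ytool 26.0 tilt z [ 0.003  0.003 -1.   ] q [38. 18. 98. -0. 64. 12.] F [ 0.3  0.1 -2.2] w 0.298 ff 41.1
shift cm [-52.89  -9.37   0.15] yaw 29.6
```

```bash
python3 -m inch '[[-2,-0.4,0,2,1],[-5,-1,0,5,1],[-9,-1.6,0,10,1],[-12.5,-2.2,0,15,1],[-16,-2.8,0,20,1],[-19.5,-3.5,0,25,1],[-23,-4,0,29.6,1],[-26.5,-4.7,0,29.6,1],[-30,-5.3,0,29.6,1],[-33.5,-6,0,29.6,1],[-37,-6.5,0,29.6,1],[-40.5,-7.2,0,29.6,1],[-44,-7.8,0,29.6,1],[-47,-8.3,0,29.6,1],[-50,-8.9,0,29.6,1],[-52,-9.2,0,29.6,1],[-52.9,-9.4,0,29.6,1],[-52.9,-9.4,0,29.6,1],[-52.9,-9.4,0,29.6,1],[-52.9,-9.4,0,29.6,1]]'; python3 -m inch '[[0,0,1,0,1],[0,0,2.5,0,1],[0,0,4,0,1],[0,0,4.3,0,1],[0,0,4.3,0,1],[0,0,4.3,0,1]]'|grep pos; python3 go.py 595 -150 165.5 -3.6
python3 - <<'E'
from workcell import r
import cv2,numpy as np
a=cv2.resize(r.capture("side")[110:260,230:380,::-1],(400,400),interpolation=cv2.INTER_CUBIC)
b=cv2.resize(r.capture("scene")[110:260,160:310,::-1],(400,400),interpolation=cv2.INTER_CUBIC)
cv2.imwrite("pics/g.png",np.hstack([a,b]))
E
```

```text
time: 15.15
tcp_pos: [593.5, -149.5, 263.4]
tcp_rot: [[0.061, 0.998, -0.002], [0.998, -0.061, 0.001], [0.001, -0.002, -1.0]]
contact_force: [-0.0, 0.5, -2.6]
width: 0.301
finger_force: 41.0
tcp_pos: [594.3, -150.2, 221.5]
t 15.65 pos [ 594.3 -150.2  221.5] ytool -3.5 tilt z [-0.  0. -1.] q [-15.  24.  95.   0.  61. -12.] F [-0.4  0.2 -1.7] w 0.299 ff 40.9
shift cm [0.02 0.06 5.6 ] yaw 0.1
```

View pics/g.png

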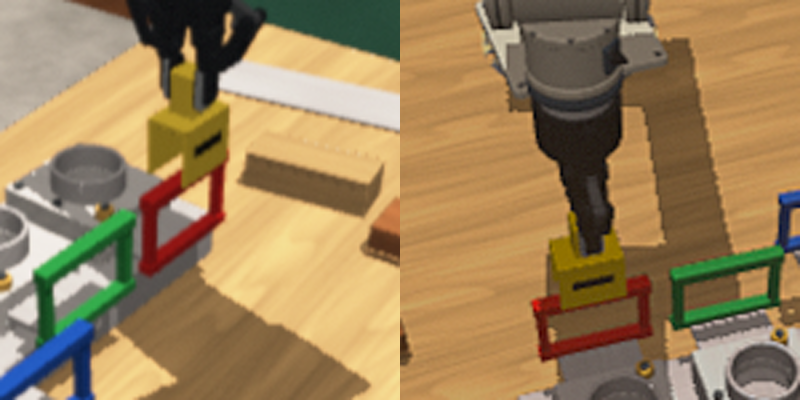

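The saddle hangs squarely above the red bar in both crops (left about (188,140), right about (588,265)), and the red slide is home. Lowering it in stages with a force check.

```bash
python3 -m inch '[[0,0.04,0.8,0,1],[0,0.04,1.6,0,1],[0,0.04,2.4,0,1],[0,0.04,3,0,1],[0,0.04,3,0,1]]'|grep -E "pos|contact"; python3 -m inch '[[0,0,0.6,0,1],[0,0,1.2,0,1],[0,0,1.8,0,1],[0,0,2.2,0,1],[0,0,2.4,0,1],[0,0,2.4,0,1],[0,0,2.4,0,1]]'|grep -E "pos|contact"; python3 go.py 595 -150 165.5 -3.6
```

```text
tcp_pos: [593.5, -150.6, 189.2]
contact_force: [-0.2, -0.2, -1.7]
tcp_pos: [594.7, -150.9, 167.3]
contact_force: [0.1, 0.1, -1.4]
t 16.75 pos [ 594.7 -150.9  167.3] ytool -3.6 tilt z [ 0. -0. -1.] q [-15.  28.  97.  -0.  55. -12.] F [ 0.1  0.1 -1.4] w 0.303 ff 40.9
shift cm [0.09 0.02 0.18] yaw 0.0
```

```bash
python3 -m inch '[[0,0,0.1,0,1],[0,0,0.15,0,1],[0,0,0.15,0,1],[0,0,0.15,0,1]]'|grep -E "pos|contact"; python3 -m inch '[[0,0,0.05,0,1],[0,0,0.05,0,1],[0,0,0.05,0,1]]'|grep -E "pos|contact"
```

```text
tcp_pos: [594.7, -150.9, 166.0]
contact_force: [0.3, -0.2, -1.3]
tcp_pos: [594.7, -150.9, 165.4]
contact_force: [0.0, -0.1, -1.0]
```

```bash
python3 -m inch '[[0,0,0.05,0,1],[0,0,0.05,0,1],[0,0,0.05,0,1]]'|grep -E "pos|contact"; python3 -m inch '[[0,0,0.05,0,1],[0,0,0.05,0,1],[0,0,0.05,0,1]]'|grep -E "pos|contact"
```

```text
tcp_pos: [594.7, -150.9, 165.3]
contact_force: [-2.3, 0.2, 4.7]
tcp_pos: [594.7, -150.9, 165.3]
contact_force: [-3.3, 0.8, 9.0]
```

```bash
python3 -m inch '[[0,0,-0.08,0,1],[0,0,-0.08,0,3.5],[0,0,-0.08,0,6],[0,0,-0.08,0,6],[0,0,-0.08,0,6],[0,0,-0.08,0,6],[0,0,-2,0,6],[0,0,-5,0,6],[0,0,-9,0,6],[0,0,-12,0,6],[0,0,-12,0,6],[0,0,-12,0,6],[0,0,-12,0,6]]'
python3 - <<'E'
from workcell import r
import cv2,numpy as np
cv2.imwrite("pics/h.png",np.hstack([cv2.resize(r.capture("side")[130:310,200:400,::-1],(400,360),interpolation=cv2.INTER_CUBIC),cv2.resize(r.capture("scene")[130:310,180:380,::-1],(400,360),interpolation=cv2.INTER_CUBIC)]))
E
```

```text
time: 18.92
tcp_pos: [594.1, -150.7, 283.6]
tcp_rot: [[0.062, 0.998, -0.001], [0.998, -0.062, 0.0], [0.0, -0.001, -1.0]]
contact_force: [-0.4, -0.4, -0.2]
width: 0.702
finger_force: 0.0
```

View pics/h.png

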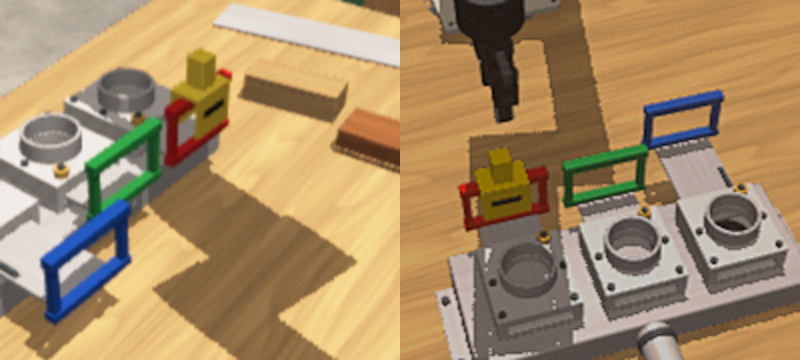

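The saddle sits level astride the red bar (left crop (200,100), right crop (503,190)). Blue is out, red and green are home, and the gripper is clear.

```bash
python3 -c "
from workcell import r
print(r.finish_job())"
```

```text
the job is handed in; nothing more can be done
None
```

The job is handed in: blue was pulled fully out first, red was then pushed home, and the yellow saddle was released sitting level on the red bar; the bystanders were never touched, and no verdict came back.

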